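# Free the seized clamp knob of a fly-tying vise and reposition the vise

### The job

The black wing knob that clamps the sliding carriage of the fly-tying vise has seized: grip it firmly, break it loose anticlockwise with a short firm twist, then turn it on freely until you feel it come up against its springy inner stop, without forcing it hard into that stop. Then slide the loosened carriage along its rail until it is fully home against the tall end stop, and let go. Leave the spools, jar and other things around it where they are.

Things in the scene. Friction and masses are not known exactly. Their poses are not given: they have to be found in the camera images.
- knob_grip (a point): Centre of the grip bar of the black wing knob, on its upright axis, 82 mm above the table. Bar 50 mm along this x, 14 mm thick along y, 36 mm tall (18 mm below to 18 mm above this point). Under it a round skirt, 44 mm dia, 8 mm tall, on the carriage's top, 30 mm below this point. Rides with the carriage. The vise head (up to 122 mm high) stands 85 mm or more off, on the carriage's +x side.
- knob (a joint): Knob angle, rad: 0 seized at the start, grows anticlockwise from above. There may be 0.05 rad of play, then it sticks with 0.3 to 0.6 N m (varies), easing away until 0.27 rad, where it is loose; then it turns freely (0.03 N m) to a hidden stop met somewhere between 0.92 and 1.45 rad. A firm grip on the bar (30 N or more) holds it safely.
- stop (a joint): Deflection of the hidden springy stop, rad: 0 until the knob meets it, grows as the knob is pressed into it (4 N m per rad: 0.05 is 0.2 N m). Counts as felt from 0.03; more than 0.12 (about 0.5 N m) damages it. It springs back when the knob is let go.
- carriage (a joint): Travel of the carriage along the rail, m: 0 at the start, 0.105 fully home against the tall end stop. Sliding takes 2.5 N plus 12 N per m/s. It is blocked until the knob is turned beyond about 0.8 rad. It can be slid by the knob or by the block itself.
- carriage_top (a point): Centre of the flat top of the aluminium carriage block (60 mm along x, 70 mm along y, 34 mm tall), 52 mm above the table, on the knob's axis; its y axis is the sliding direction, towards the tall end stop.
- end_stop (a point): Middle of the top edge, on the carriage's side, of the tall steel end stop at the far end of the rail (60 mm along x, 62 mm above the table). Its y axis points along the rail, away from the carriage. The vise's base plate is steel, 240 x 300 x 14 mm, and does not move.
- spool_a: pale wooden thread spool, 26 dia x 28 tall, standing on the vise's base plate near its front right corner; a bystander, origin at its underside (middle).
- spool_b: dark wooden thread spool, 26 dia x 28 tall, standing on the base plate near its front left corner; a bystander, origin at its underside (middle).
- jar: small glass jar with black cap, 40 dia x 55 tall, on the table left of the vise; a bystander, origin at its underside (middle).
- wax_tub: flat aluminium tub, 48 dia x 22 tall, on the table right of the vise; a bystander, origin at its underside (middle).
- bobbin: bobbin holder (steel tube, two arms, little spool), 135 long, lying right of the vise; a bystander, origin at its underside (middle).
- scissors: small scissors lying on the table left of the vise, 130 long; a bystander, origin at its underside (middle).
- bead_dish: white bowl, 64 dia x 22 tall, on the table at the front left; a bystander, origin at its underside (middle).

How it is judged:
By the outcome, as a careful person would: the job done as asked, in the order asked, and still so for the second after the job is handed in, with the robot touching nothing.
It also fails if it takes over 58 s, if anything falls off the work surface, if the arm or the gripper's body presses on something with over 40 N, if the wrist force passes 120 N, or if a joint passes its speed limit or range.

### The arm

A 6-joint arm with a two-finger parallel gripper is mounted at the origin on the work surface. World frame = base frame: x ahead of the robot, y to its left, z up, the work surface at z = 0. Lengths are in m, angles in degrees, forces in N, time in s.
With the tool pointing down it reaches from about 0.25 to 0.725 m from the base axis. Payload 9.7 kg.
Tool frame: the origin (TCP) lies at the centre of the arm's flange, where the gripper is bolted on; the fingertips stand 173 mm ahead of it and the grasp point (between the pads) lies bot.grip_depth ahead of it (bot.grip_depth is the distance from the TCP to the grasp point, in m); z points along the fingers, y is the direction in which the jaws open and shut (so a half turn about z gives the same grasp; the last joint's range is limited). The gripper opens to 85 mm and grips with 20 to 120 N. Pads are 22 mm wide; open, the fingers measure 114 mm over their backs; the gripper's body (76 mm by 85 mm) begins 54 mm behind the grasp point. The pads swing forward as they close: fully open they stand 13 mm farther back than shut.
Start: joints at [-68.984, 4.979, 10.078, 95.1, 0, 90], TCP at [0.197, -0.513, 0.405] pointing down, gripper open.
Joint ranges: [-179.16, 179.16], [-48.56, 103.87], [-65.8, 70.77], [-126.05, 130.52], [-82.76, 87.17], [-180, 180]. Speed limits (degrees/s): [127.2, 127.2, 147.25, 180, 180, 180].

### API

Orientations are given as [roll, pitch, yaw] about the fixed x, y, z axes, in that order (R = Rz(yaw) Ry(pitch) Rx(roll)).
In Python, from workcell import status, viewer, bot gives the robot as it stands. The module is installed in compiled form; this text tells all that it offers.
- The arm moves only by the tool move_arm, never from a script. Its argument "commands" is a list of rows, each an object with "claw": the gripper's target within -1 to 1 (fully open at 1, half-way at 0, shut at -1); "travel": the shift along the tool's x, y, z in cm, a list of three; "turn": the turn about the tool's z in degrees. A call has 1 to 5 rows; each row shifts and turns the commanded pose from where the row before left it, along the tool's axes as they then stand; what a row does not reach is not made up. A row lasts 1/12 s, in which the tool goes at most 41.7 mm and 7.16 degrees, less where a joint would pass 70% of its speed; a pose out of reach is approached as far as the arm can. A call is refused whole if a number of a shift passes 4.17 or a number of a turn 7.16, either way. A call with a gripper value outside its range is refused whole. The fingers move at their own pace and stop on an object; "squeeze" is the grip in N (left out, the last holds). Time passes only in rows, so rows that do not move let the fingers close. It gives the time, the measured TCP pose, the force and the opening at its end, in the units of the state.
- status.get_obs(): the state, without advancing time (a new reading comes with each control period).
- viewer.camera(name): name is "scene" or "top"; returns the picture (400x640x3 uint8, blue, green, red); there is no depth.
- viewer.camera_params(name): a dict with "camera_matrix" (3x3 intrinsics, pixels), "xyz" and "rotation" of the camera in the world. Camera axes: x right, y up, looking along -z (the intrinsics and any distortion apply to the point x, -y, -z); pixel columns grow to the right and rows downward; lengths in m; the calibration is good to about 2 mm. A picture is of the moment at which its call begins. camera_params takes no time and is no camera call.
- bot.job_done(): hands the job in, once; it reports no verdict.
The state is a dict: "time": time; "q": joint angles; "qd": joint speeds; "joint_efforts": joint torques, N m; "ee_pos": TCP position; "tcp_rot": TCP orientation; "wrist_force": force on the tool from outside, world axes, zero at the start; "torque": the same for the moment, N m; "opening": finger opening in m.
Only numpy, scipy, OpenCV 4.12 (cv2) and the standard library are available. Lean on these libraries where they do the work, as an engineer would, in place of code of your own. Each camera call takes 0.05 s, during which the arm holds its last target.

## Working session

There is one attempt and no reset: what is moved stays moved. The work goes in short steps, Python scripts to look and compute and a tool call to move; the robot and the scene stay as the last step left them, time stands still between calls to the robot, and variables do not carry over. Pictures are saved under pics/ and viewed, and the job is handed in when it is done.

Besides the shell and the picture viewer there is one more tool, called after "Call:" as name(argument=value, ...), one argument or row to a line, values as JSON. move_arm: Moves the arm, as the interface text tells. Its arguments: {"type":"object","properties":{"commands":{"type":"array"},"squeeze":{"type":"number"}},"required":["commands"]}

```bash
mkdir -p pics
python3 - <<'E'
from workcell import status, viewer, bot
import cv2
for n in ("scene","top"):
    cv2.imwrite(f"pics/{n}0.png",viewer.camera(n)); p=viewer.camera_params(n); print(n,p)
print(status.get_obs(), bot.grip_depth)
E
```

```text
scene {'camera_matrix': array([[377.7438638,   0.       , 321.1655889],
       [  0.       , 377.7438638, 200.6462145],
       [  0.       ,   0.       ,   1.       ]]), 'xyz': array([ 0.86340992, -0.51131538,  0.59788482]), 'rotation': array([52.08205329, -0.69800471, 31.3384586 ])}
top {'camera_matrix': array([[382.82524447,   0.        , 313.83217625],
       [  0.        , 382.82524447, 195.23279259],
       [  0.        ,   0.        ,   1.        ]]), 'xyz': array([0.38554675, 0.07868128, 1.00633148]), 'rotation': array([  7.81153609,   0.33352481, -89.34436477])}
{'time': 0.1, 'q': array([-6.89853941e+01,  5.00983025e+00,  1.00408290e+01,  9.51012145e+01,
        4.12616104e-04,  9.00010312e+01]), 'qd': array([ 0.06657031, -0.05286551,  0.09131608, -0.04288668, -0.04474819,
       -0.12314122]), 'joint_efforts': array([-9.64726605e-04, -5.21560013e+01,  4.65653908e+01,  1.59212505e-02,
        3.88225899e-06,  9.48496279e-06]), 'ee_pos': array([ 0.19723681, -0.51342598,  0.40405223]), 'tcp_rot': array([-1.79929784e+02, -4.11352009e-04,  2.10135741e+01]), 'wrist_force': array([-0.54639491,  0.00365733,  0.67937561]), 'torque': array([-0.06004732,  0.06792014,  0.00177489]), 'opening': 0.08549121727128547} 0.1547
```

View pics/scene0.png

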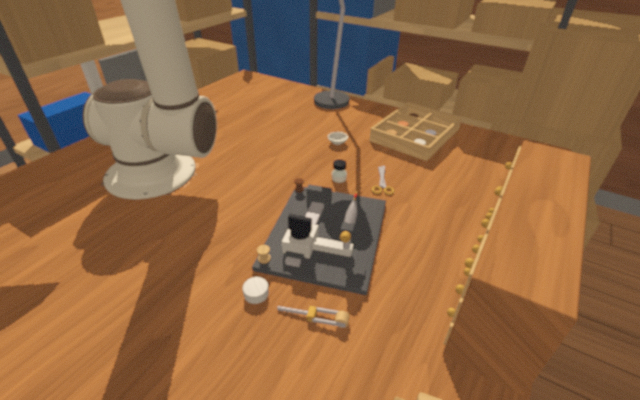

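View pics/top0.png

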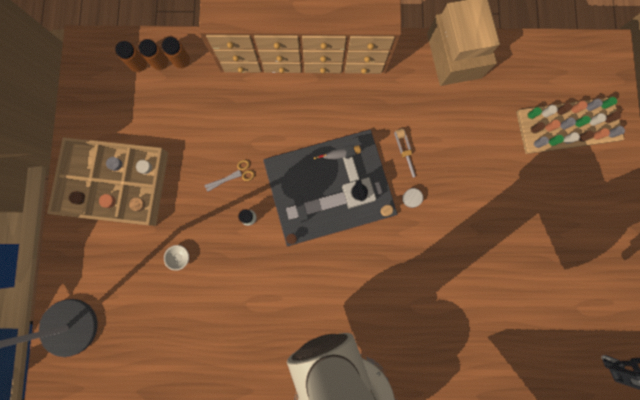

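The top view shows the carriage and black knob at about (360,192), with the rail running left to the end stop at about (292,212). I'll zoom in on both views.

Run:
```python
import cv2
a=cv2.imread("pics/top0.png")[120:250,255:425]; b=cv2.imread("pics/scene0.png")[170:300,240:400]
f=lambda x,s:cv2.resize(cv2.convertScaleAbs(x,alpha=1.8,beta=15),None,fx=s,fy=s,interpolation=cv2.INTER_CUBIC)
cv2.imwrite("pics/topz.png",f(a,4.5)); cv2.imwrite("pics/scenez.png",f(b,4.5))
```

```text
(no output)
```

View pics/topz.png

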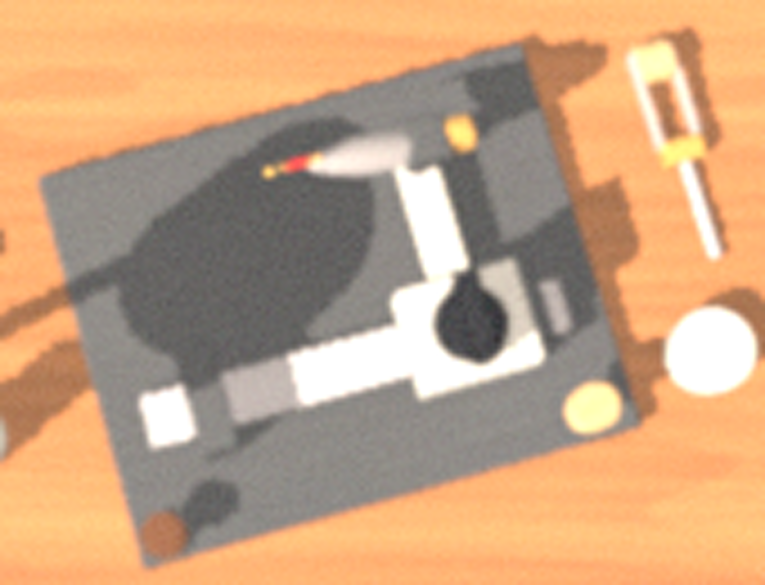

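View pics/scenez.png

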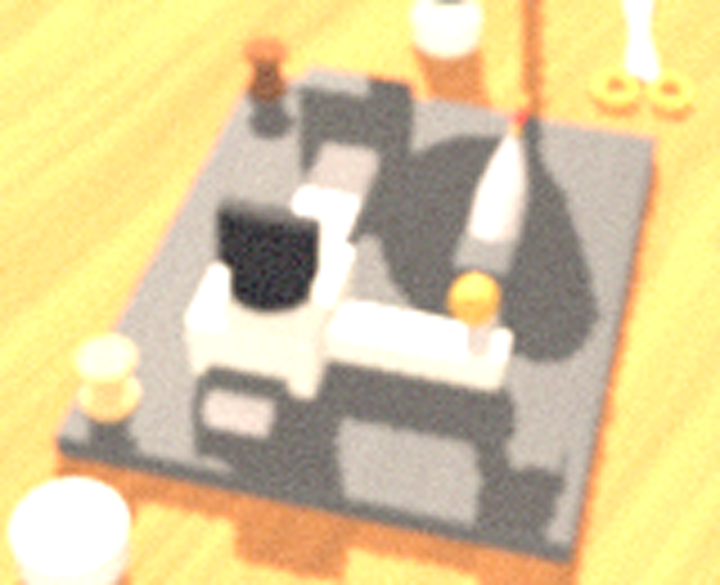

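```bash
cat > h.py <<'E'
import numpy as np, cv2
from scipy.spatial.transform import Rotation as R
from workcell import viewer
def ray(n,uv,z):
    p=viewer.camera_params(n);K=p["camera_matrix"];M=R.from_euler('xyz',p["rotation"],degrees=True).as_matrix()
    d=M@(np.linalg.inv(K)@[uv[0],uv[1],1]*np.array([1,-1,-1])); o=p["xyz"]
    return (o+d*(z-o[2])/d[2])
def proj(n,P):
    p=viewer.camera_params(n);K=p["camera_matrix"];M=R.from_euler('xyz',p["rotation"],degrees=True).as_matrix()
    c=M.T@(np.array(P)-p["xyz"]); c=K@(c*[1,-1,-1]); return c[:2]/c[2]
tz=lambda u,v:((u+.5)/4.5-.5+255,(v+.5)/4.5-.5+120)
sz=lambda u,v:((u+.5)/4.5-.5+240,(v+.5)/4.5-.5+170)
E
python3 - <<'E'
from h import *
np.set_printoptions(precision=4,suppress=True)
a=[ray("top",tz(*c),.014)for c in [(42,180),(520,45),(640,425),(150,565)]]
print("plate top",*a, np.mean(a,0))
b=[ray("scene",sz(*c),.014)for c in [(310,68),(655,140),(568,560),(58,450)]]
print("plate scene",*b,np.mean(b,0))
for q in(a,b):
  print([ (np.linalg.norm(q[i]-q[i-1]).round(4), np.degrees(np.arctan2(*(q[i]-q[i-1])[[1,0]])).round(1)) for i in range(4)])
print("endstop top face",ray("top",tz(168,415),.062), [ray("top",tz(*c),.062) for c in [(138,395),(183,385),(197,438),(152,450)]])
print("carriage corners",[ray("top",tz(*c),.052) for c in [(392,297),(516,258),(546,355),(418,398)]])
print("bar scene top edge",[ray("scene",sz(*c),.1) for c in [(222,203),(318,216)]])
for n in("top","scene"):
    im=viewer.camera(n); g=im.max(2)
    m=(g<45).astype('u1'); 
    k,l,s,c=cv2.connectedComponentsWithStats(m)
    for i in range(1,k):
        if s[i,4]>60: print(n,s[i],c[i])
E
```

```text
plate top [0.6156 0.2194 0.014 ] [ 0.7005 -0.0628  0.014 ] [ 0.4746 -0.13    0.014 ] [0.3913 0.1511 0.014 ] [0.5455 0.0444 0.014 ]
plate scene [0.4153 0.1735 0.014 ] [0.6164 0.2185 0.014 ] [ 0.7031 -0.0701  0.014 ] [ 0.4802 -0.1366  0.014 ] [0.5538 0.0463 0.014 ]
[(np.float64(0.2344), np.float64(16.9)), (np.float64(0.2947), np.float64(-73.2)), (np.float64(0.2357), np.float64(-163.4)), (np.float64(0.2932), np.float64(106.5))]
[(np.float64(0.3168), np.float64(101.8)), (np.float64(0.2061), np.float64(12.6)), (np.float64(0.3014), np.float64(-73.3)), (np.float64(0.2326), np.float64(-163.4))]
endstop top face [0.473  0.1394 0.062 ] [array([0.4838, 0.1561, 0.062 ]), array([0.4897, 0.1314, 0.062 ]), array([0.4605, 0.1232, 0.062 ]), array([0.4536, 0.1478, 0.062 ])]
carriage corners [array([0.5417, 0.0156, 0.052 ]), array([ 0.5646, -0.054 ,  0.052 ]), array([ 0.5098, -0.0703,  0.052 ]), array([0.4849, 0.0011, 0.052 ])]
bar scene top edge [array([ 0.5048, -0.0373,  0.1   ]), array([ 0.5466, -0.0218,  0.1   ])]
top [162  37  18  17 217] [170.6636  45.3779]
top [116  41  18  17 226] [124.2478  49.3009]
top [139  40  18  16 214] [147.486   47.5794]
top [353 180  14  20 193] [359.4974 190.7617]
top [240 210  12  12 119] [245.4538 215.7899]
top [ 79 301  18  40 112] [ 91.4018 318.0179]
top [603 358  37  27 496] [624.2258 368.7379]
scene [289 217  21  22 338] [299.0592 227.4172]
```

Run:
```python
from h import *
a=cv2.imread("pics/top0.png")[175:210,340:380]; b=cv2.imread("pics/scene0.png")[205:250,275:325]
f=lambda x,s:cv2.resize(cv2.convertScaleAbs(x,alpha=4,beta=0),None,fx=s,fy=s,interpolation=cv2.INTER_CUBIC)
A=f(a,10);B=f(b,10)
y=np.radians(16.7)
for c in [(0.5253,-0.0269)]:
  ex=np.array([np.cos(y),np.sin(y)]);ey=np.array([-ex[1],ex[0]])
  for sx,sy,z in [(i,j,z) for i in(-.025,.025) for j in(-.007,.007) for z in(.1,.064)]:
    P=np.r_[np.array(c)+sx*ex+sy*ey,z]
    u=proj("top",P);v=proj("scene",P);col=(0,0,255) if z>.09 else (0,255,0)
    cv2.circle(A,tuple(int(k) for k in((u-[340,175]+.5)*10)),3,col,-1);cv2.circle(B,tuple(int(k) for k in((v-[275,205]+.5)*10)),3,col,-1)
h=max(A.shape[0],B.shape[0]); A=cv2.copyMakeBorder(A,0,h-A.shape[0],0,0,0)
cv2.imwrite("pics/kz.png",cv2.resize(np.hstack([A,B]),None,fx=.85,fy=.85))
```

```text
(no output)
```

View pics/kz.png

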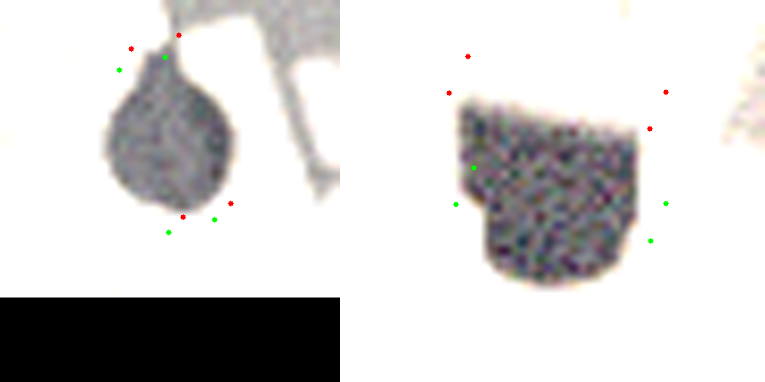

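Run:
```python
from h import *
a=np.mean([cv2.imread("pics/top0.png")]+[viewer.camera("top") for _ in range(3)],0)
b=np.mean([cv2.imread("pics/scene0.png")]+[viewer.camera("scene") for _ in range(3)],0)
cv2.imwrite("pics/topavg.png",a);cv2.imwrite("pics/sceneavg.png",b)
a=a[175:210,340:380];b=b[205:250,275:325]
g=lambda x:np.clip(255*(x/110.)**.6,0,255).astype('u1')
f=lambda x,s:cv2.resize(g(x),None,fx=s,fy=s,interpolation=cv2.INTER_CUBIC)
A=f(a,9);B=f(b,8.5)
h=max(A.shape[0],B.shape[0]); A=cv2.copyMakeBorder(A,0,h-A.shape[0],0,0,0);B=cv2.copyMakeBorder(B,0,h-B.shape[0],0,0,0)
cv2.imwrite("pics/kz2.png",np.hstack([A,B]))
print(a.mean(2).astype(int)[:,8:32])
```

```text
[[141 169 174 171 171 170 171 171 165 129  79  49  44  46  46  45  45  45
   45  44  44  45  45  45]
 [131 170 177 173 171 171 172 170 166 141  98  55  44  45  45  44  46  46
   47  48  50  48  45  44]
 [114 160 175 173 171 172 172 171 167 159 119  67  44  45  47  48  51  55
   60  71  73  60  47  45]
 [ 98 145 170 174 172 173 172 168 162 159 125  71  47  51  58  64  73  78
   86  97  96  78  55  44]
 [ 84 130 168 175 172 169 161 150 134 129 105  63  46  65  79  91  98 101
  104 106 104  86  61  46]
 [ 73 113 159 165 157 151 135 114  92  78  64  42  45  76  97 103 106 106
  106 105 104  92  68  49]
 [ 67  93 133 135 130 135 130 101  64  42  37  34  37  67  94 104 106 106
  105 106 104  99  77  54]
 [ 82 101 125 133 140 154 149 109  57  33  32  31  35  59  89 104 105 105
  105 105 105 102  83  58]
 [126 143 156 163 165 165 143  96  48  34  34  32  32  48  78  94 101 104
  105 104 105 103  90  68]
 [164 166 169 169 167 157 122  74  38  32  34  35  33  35  51  70  88  98
  104 105 104 105 100  77]
 [170 170 169 168 159 132  91  51  32  32  35  34  32  31  29  40  62  83
   98 103 105 10
[... 1853 characters left out ...]
3 172 171 165 159 154 150 139 119 112 103  92  82
   75  72  70  69  68  70]
 [160 172 174 173 171 164 157 153 143 129 115 107  97  85  77  74  71  70
   68  68  68  69  69  71]
 [147 163 161 157 151 138 120 112 103  92  82  74  72  70  67  68  68  68
   70  68  70  70  70  70]
 [133 143 132 116 108  98  85  77  73  71  69  69  68  69  69  69  70  70
   70  71  71  71  70  70]
 [106 106  94  81  75  72  67  68  68  67  67  69  69  69  70  71  70  70
   71  71  70  70  71  69]
 [ 76  76  72  68  67  68  67  68  68  69  69  70  70  69  70  70  70  70
   71  71  71  69  70  68]][ WARN:0@9.436] global loadsave.cpp:1063 imwrite_ Unsupported depth image for selected encoder is fallbacked to CV_8U.
```

View pics/kz2.png

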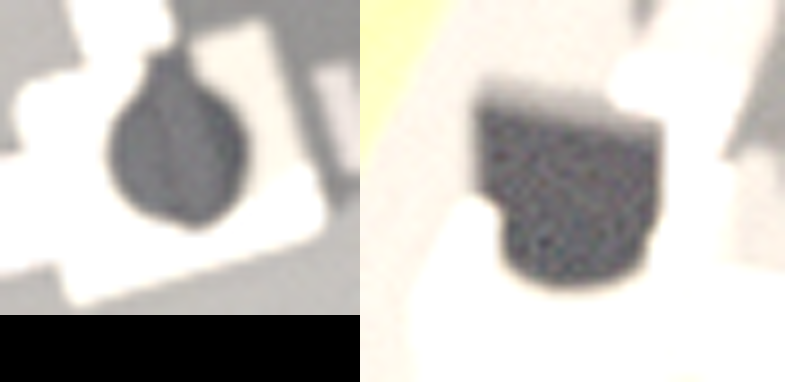

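Run:
```python
from h import *
np.set_printoptions(precision=4,suppress=True)
S=lambda u,v:(275+(u-360)/8.5-.5,205+v/8.5-.5); T=lambda u,v:(340+u/9-.5,175+v/9-.5)
def ang(p,q): d=q-p; return np.degrees(np.arctan2(d[1],d[0])).round(1),np.linalg.norm(d).round(4)
n=[ray("scene",S(*c),.1) for c in[(475,108),(662,132)]]; print(n,ang(*n))
n=[ray("scene",S(*c),.1) for c in[(480,76),(655,102)]]; print(n,ang(*n))
n=[ray("top",T(*c),.1) for c in[(197,228),(168,46)]]; print(n,ang(*n),(n[0]+n[1])/2)
n=[ray("top",T(*c),.1) for c in[(183,210),(163,85)]]; print(n,ang(*n))
n=[ray("top",T(*c),.060) for c in[(107,150),(247,150)]]; print('skirt',n,(n[0]+n[1])/2,ang(*n))
n=[ray("scene",S(*c),.052) for c in[(500,245),(648,250),(573,290)]]; print(n)
```

```text
[array([ 0.5077, -0.0447,  0.1   ]), array([ 0.5502, -0.0284,  0.1   ])] (np.float64(21.1), np.float64(0.0455))
[array([ 0.5019, -0.0343,  0.1   ]), array([ 0.5429, -0.02  ,  0.1   ])] (np.float64(19.3), np.float64(0.0434))
[array([ 0.5   , -0.0281,  0.1   ]), array([ 0.5488, -0.0207,  0.1   ])] (np.float64(8.7), np.float64(0.0494)) [ 0.5244 -0.0244  0.1   ]
[array([ 0.5047, -0.0244,  0.1   ]), array([ 0.5383, -0.0193,  0.1   ])] (np.float64(8.7), np.float64(0.0339))
skirt [array([ 0.5266, -0.008 ,  0.06  ]), array([ 0.527 , -0.0468,  0.06  ])] [ 0.5268 -0.0274  0.06  ] (np.float64(-89.4), np.float64(0.0388))
[array([ 0.5091, -0.0393,  0.052 ]), array([ 0.5412, -0.0213,  0.052 ]), array([ 0.5334, -0.0431,  0.052 ])]
```

Call:
move_arm(
  commands=[
    {"claw": 1,"travel": [0,0,0],"turn": 4.3},
    {"claw": 1,"travel": [3,-2.45,0],"turn": 0},
    {"claw": 1,"travel": [3,-2.45,0],"turn": 0},
    {"claw": 1,"travel": [3,-2.45,0],"turn": 0},
    {"claw": 1,"travel": [3,-2.45,0],"turn": 0},
  ],
  squeeze=60,
)

```text
time: 0.92
ee_pos: [0.2844, -0.3837, 0.4046]
tcp_rot: [-180.0, -0.0, 16.7]
wrist_force: [0.6, -0.7, 0.4]
opening: 0.0852
```

Call:
move_arm(
  commands=[
    {"claw": 1,"travel": [3,-2.45,0],"turn": 0},
    {"claw": 1,"travel": [3,-2.45,0],"turn": 0},
    {"claw": 1,"travel": [3,-2.45,0],"turn": 0},
    {"claw": 1,"travel": [3,-2.45,0],"turn": 0},
    {"claw": 1,"travel": [3,-2.45,0],"turn": 0},
  ],
)

```text
time: 1.33
ee_pos: [0.3929, -0.2228, 0.405]
tcp_rot: [180.0, -0.0, 16.7]
wrist_force: [0.2, -0.6, -0.7]
opening: 0.0852
```

Call:
move_arm(
  commands=[
    {"claw": 1,"travel": [3,-2.45,0],"turn": 0},
    {"claw": 1,"travel": [3,-2.45,0],"turn": 0},
    {"claw": 0.3,"travel": [3,-2.45,0],"turn": 0},
    {"claw": 0.3,"travel": [3,-2.45,0],"turn": 0},
    {"claw": 0.3,"travel": [0,0,0],"turn": 0},
  ],
)

```text
time: 1.75
ee_pos: [0.4816, -0.0918, 0.4041]
tcp_rot: [-179.9, -0.0, 17.0]
wrist_force: [0.4, -0.4, -0.5]
opening: 0.0557
```

Call:
move_arm(
  commands=[
    {"claw": 0.3,"travel": [3,-2.4,0],"turn": 0},
    {"claw": 0.3,"travel": [3,-2.4,0],"turn": 0},
    {"claw": 0.3,"travel": [0,0,3],"turn": 0},
    {"claw": 0.3,"travel": [0,0,3],"turn": 0},
    {"claw": 0.3,"travel": [0,0,0],"turn": 0},
  ],
)

```text
time: 2.17
ee_pos: [0.5221, -0.0324, 0.339]
tcp_rot: [-179.8, 0.4, 16.8]
wrist_force: [-1.2, -0.3, -1.9]
opening: 0.0555
```

Call:
move_arm(
  commands=[
    {"claw": 0.3,"travel": [0,0,0],"turn": 0},
    {"claw": 0.3,"travel": [0,0,0],"turn": 0},
  ],
)

```text
time: 2.33
ee_pos: [0.5228, -0.0333, 0.3464]
tcp_rot: [180.0, -0.1, 16.7]
wrist_force: [0.7, -0.0, -0.4]
opening: 0.0556
```

Call:
move_arm(
  commands=[
    {"claw": 0.3,"travel": [0.4,-0.4,2],"turn": 0},
    {"claw": 0.3,"travel": [0,0,2],"turn": 0},
    {"claw": 0.3,"travel": [0,0,1],"turn": 0},
    {"claw": 0.3,"travel": [0,0,0],"turn": 0},
  ],
)

```text
time: 2.67
ee_pos: [0.5253, -0.0284, 0.2943]
tcp_rot: [-180.0, 0.1, 16.7]
wrist_force: [0.6, -1.0, -1.1]
opening: 0.0557
```

Run:
```python
from h import *
from workcell import status
o=status.get_obs();print(o["ee_pos"],o["tcp_rot"],o["wrist_force"],o["q"].round(1))
a=viewer.camera("top")[120:250,285:425]; b=viewer.camera("scene")[150:300,230:390]
f=lambda x,s:cv2.resize(cv2.convertScaleAbs(x,alpha=2,beta=15),None,fx=s,fy=s,interpolation=cv2.INTER_CUBIC)
A=f(a,2.6);B=f(b,2.6); A=cv2.copyMakeBorder(A,0,B.shape[0]-A.shape[0],0,0,0)
cv2.imwrite("pics/pre.png",np.hstack([A,B]))
```

```text
[ 0.52525492 -0.02837989  0.29425777] [-1.79980741e+02  5.83265815e-02  1.66795181e+01] [ 0.57720017 -0.96198557 -1.06112034] [ -3.1   1.   -6.3  82.8  -0.  160.2]
```

View pics/pre.png

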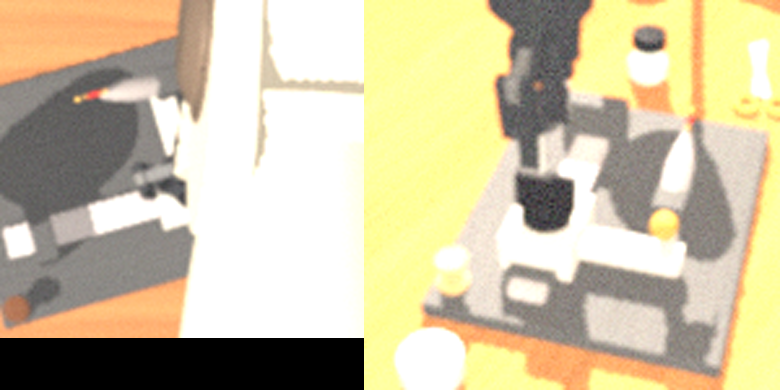

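Call:
move_arm(
  commands=[
    {"claw": 0.3,"travel": [0,0,1.5],"turn": 0},
    {"claw": 0.3,"travel": [0,0,1.5],"turn": 0},
    {"claw": 0.3,"travel": [0,0,1.3],"turn": 0},
    {"claw": 0.3,"travel": [0,0,1],"turn": 0},
    {"claw": 0.3,"travel": [0,0,0],"turn": 0},
  ],
)

```text
time: 3.18
ee_pos: [0.5253, -0.0281, 0.241]
tcp_rot: [-180.0, 0.1, 16.7]
wrist_force: [-1.2, 0.4, -0.7]
opening: 0.0557
```

Call:
move_arm(
  commands=[
    {"claw": -0.3,"travel": [0,0,0],"turn": 0},
    {"claw": -0.5,"travel": [0,0,0],"turn": 0},
    {"claw": -0.5,"travel": [0,0,0],"turn": 0},
  ],
  squeeze=30,
)

```text
time: 3.43
ee_pos: [0.5258, -0.028, 0.243]
tcp_rot: [180.0, -0.1, 16.7]
wrist_force: [-0.7, -0.3, 0.3]
opening: 0.0218
```

Not touching yet (22 mm opening, bar 14 mm). I'll close gradually.

Call:
move_arm(
  commands=[
    {"claw": -0.62,"travel": [0,0,0],"turn": 0},
    {"claw": -0.64,"travel": [0,0,0],"turn": 0},
    {"claw": -0.66,"travel": [0,0,0],"turn": 0},
  ],
)

```text
time: 3.68
ee_pos: [0.5257, -0.0281, 0.2423]
tcp_rot: [179.9, -0.1, 16.7]
wrist_force: [0.7, -2.6, 1.8]
opening: 0.0146
```

Call:
move_arm(
  commands=[
    {"claw": -0.75,"travel": [0,0,0],"turn": 0},
    {"claw": -0.8,"travel": [0,0,0],"turn": 0},
    {"claw": -1,"travel": [0,0,0],"turn": 0},
    {"claw": -1,"travel": [0,0,0],"turn": 0},
  ],
)

```text
time: 4.02
ee_pos: [0.5257, -0.0281, 0.2423]
tcp_rot: [180.0, -0.1, 16.7]
wrist_force: [-0.1, -2.8, 5.9]
opening: 0.0138
```

Run:
```python
from workcell import status
o=status.get_obs();print({k:(v.round(3) if hasattr(v,'round') else v) for k,v in o.items()})
```

```text
{'time': 4.0167, 'q': array([-3.05800e+00,  1.70900e+00, -1.13060e+01,  7.69080e+01,
       -2.30000e-02,  1.60235e+02]), 'qd': array([-0.071,  0.025, -0.058,  0.022, -0.012, -0.05 ]), 'joint_efforts': array([ 1.3350e+00, -4.5386e+01,  4.3234e+01,  3.0800e-01,  6.9700e-01,
       -2.5000e-02]), 'ee_pos': array([ 0.526, -0.028,  0.242]), 'tcp_rot': array([ 1.79953e+02, -6.40000e-02,  1.67070e+01]), 'wrist_force': array([-0.093, -2.77 ,  5.899]), 'torque': array([-0.533, -0.103, -0.08 ]), 'opening': 0.01375928155697166}
```

Call:
move_arm(
  commands=[
    {"claw": -1,"travel": [0,0,0],"turn": 0},
    {"claw": -1,"travel": [0,0,0],"turn": 0},
    {"claw": -1,"travel": [0,0,0],"turn": -3},
    {"claw": -1,"travel": [0,0,0],"turn": -3},
  ],
  squeeze=60,
)

```text
time: 4.35
ee_pos: [0.5257, -0.0281, 0.2424]
tcp_rot: [179.9, -0.1, 22.8]
wrist_force: [-0.1, -1.9, 7.0]
opening: 0.0131
```

```bash
cat > s.py <<'E'
from workcell import status
o=status.get_obs();print("t",round(o["time"],2),"pos",o["ee_pos"].round(4),"rot",o["tcp_rot"].round(2),"F",o["wrist_force"].round(2),"M",o["torque"].round(3),"eff6",o["joint_efforts"][5].round(3),"open",round(o["opening"],4))
E
python3 s.py
```

```text
t 4.35 pos [ 0.5257 -0.0281  0.2424] rot [ 1.7995e+02 -6.0000e-02  2.2810e+01] F [-0.11 -1.93  6.96] M [-0.533  0.163 -0.267] eff6 0.881 open 0.0131
```

Call:
move_arm(
  commands=[
    {"claw": -1,"travel": [0,0,0],"turn": -4},
    {"claw": -1,"travel": [0,0,0],"turn": -4},
  ],
)

```text
time: 4.52
ee_pos: [0.5257, -0.0281, 0.2424]
tcp_rot: [180.0, -0.0, 30.9]
wrist_force: [-0.3, -2.8, 7.9]
opening: 0.013
```

```bash
python3 s.py
```

```text
t 4.52 pos [ 0.5257 -0.0281  0.2424] rot [ 1.7995e+02 -5.0000e-02  3.0890e+01] F [-0.33 -2.81  7.93] M [-0.508  0.087 -0.107] eff6 1.374 open 0.013
```

Call:
move_arm(
  commands=[
    {"claw": -1,"travel": [0,0,0],"turn": -4},
    {"claw": -1,"travel": [0,0,0],"turn": -4},
  ],
)

```text
time: 4.68
ee_pos: [0.5256, -0.028, 0.2424]
tcp_rot: [180.0, -0.1, 38.9]
wrist_force: [-0.3, -0.5, 6.2]
opening: 0.013
```

```bash
python3 s.py
```

```text
t 4.68 pos [ 0.5256 -0.028   0.2424] rot [ 1.7996e+02 -5.0000e-02  3.8910e+01] F [-0.35 -0.52  6.24] M [-0.293  0.082 -0.055] eff6 1.34 open 0.013
```

Call:
move_arm(
  commands=[
    {"claw": -1,"travel": [0,0,0],"turn": -5},
    {"claw": -1,"travel": [0,0,0],"turn": -5},
    {"claw": -1,"travel": [0,0,0],"turn": -5},
    {"claw": -1,"travel": [0,0,0],"turn": -5},
    {"claw": -1,"travel": [0,0,0],"turn": -5},
  ],
)

```text
time: 5.1
ee_pos: [0.5255, -0.0279, 0.2424]
tcp_rot: [180.0, -0.0, 64.0]
wrist_force: [-1.6, 0.3, 7.8]
opening: 0.0132
```

```bash
python3 s.py
```

```text
t 5.1 pos [ 0.5255 -0.0279  0.2424] rot [ 1.7997e+02 -3.0000e-02  6.3970e+01] F [-1.55  0.3   7.83] M [-0.128  0.316 -0.037] eff6 1.679 open 0.0132
```

Call:
move_arm(
  commands=[
    {"claw": -1,"travel": [0,0,0],"turn": -2},
    {"claw": -1,"travel": [0,0,0],"turn": -1},
    {"claw": -1,"travel": [0,0,0],"turn": 0},
  ],
)

```text
time: 5.35
ee_pos: [0.5255, -0.0279, 0.2424]
tcp_rot: [180.0, -0.0, 66.8]
wrist_force: [-0.8, -0.4, 8.1]
opening: 0.013
```

```bash
python3 s.py
```

```text
t 5.35 pos [ 0.5255 -0.0279  0.2424] rot [ 1.7997e+02 -3.0000e-02  6.6790e+01] F [-0.8  -0.43  8.14] M [-0.092  0.332  0.062] eff6 -0.346 open 0.013
```

Call:
move_arm(
  commands=[
    {"claw": -1,"travel": [0,0,0],"turn": -1},
    {"claw": -1,"travel": [0,0,0],"turn": -1},
  ],
)

```text
time: 5.52
ee_pos: [0.5255, -0.0279, 0.2425]
tcp_rot: [180.0, -0.0, 68.8]
wrist_force: [-0.9, -0.7, 6.9]
opening: 0.0128
```

```bash
python3 s.py
```

```text
t 5.52 pos [ 0.5255 -0.0279  0.2425] rot [ 1.7997e+02 -3.0000e-02  6.8760e+01] F [-0.87 -0.71  6.9 ] M [-0.096  0.367 -0.047] eff6 0.367 open 0.0128
```

Call:
move_arm(
  commands=[
    {"claw": -1,"travel": [0,0,0],"turn": -1},
    {"claw": -1,"travel": [0,0,0],"turn": -1},
  ],
)

```text
time: 5.68
ee_pos: [0.5255, -0.0279, 0.2424]
tcp_rot: [180.0, -0.0, 70.8]
wrist_force: [-1.6, -0.6, 7.8]
opening: 0.0128
```

```bash
python3 s.py
```

```text
t 5.68 pos [ 0.5255 -0.0279  0.2424] rot [ 1.7997e+02 -3.0000e-02  7.0770e+01] F [-1.57 -0.59  7.85] M [-0.139  0.331 -0.025] eff6 0.312 open 0.0128
```

Call:
move_arm(
  commands=[
    {"claw": -1,"travel": [0,0,0],"turn": -1},
    {"claw": -1,"travel": [0,0,0],"turn": -1},
  ],
)

```text
time: 5.85
ee_pos: [0.5255, -0.0279, 0.2424]
tcp_rot: [180.0, -0.0, 72.8]
wrist_force: [-2.4, -0.5, 7.9]
opening: 0.0129
```

```bash
python3 s.py
```

```text
t 5.85 pos [ 0.5255 -0.0279  0.2424] rot [ 1.7997e+02 -3.0000e-02  7.2770e+01] F [-2.39 -0.48  7.9 ] M [-0.129  0.381 -0.056] eff6 0.311 open 0.0129
```

Call:
move_arm(
  commands=[
    {"claw": -1,"travel": [0,0,0],"turn": -1},
    {"claw": -1,"travel": [0,0,0],"turn": -1},
  ],
)

```text
time: 6.02
ee_pos: [0.5254, -0.0279, 0.2424]
tcp_rot: [180.0, -0.0, 74.8]
wrist_force: [-2.0, -0.7, 8.1]
opening: 0.0127
```

```bash
python3 s.py
```

```text
t 6.02 pos [ 0.5254 -0.0279  0.2424] rot [ 1.7998e+02 -2.0000e-02  7.4770e+01] F [-2.02 -0.74  8.08] M [-0.091  0.39  -0.038] eff6 0.311 open 0.0127
```

Call:
move_arm(
  commands=[
    {"claw": -1,"travel": [0,0,0],"turn": -1},
    {"claw": -1,"travel": [0,0,0],"turn": -1},
  ],
)

```text
time: 6.18
ee_pos: [0.5255, -0.0279, 0.2424]
tcp_rot: [180.0, -0.0, 76.8]
wrist_force: [-2.1, -0.3, 7.8]
opening: 0.0127
```

```bash
python3 s.py
```

```text
t 6.18 pos [ 0.5255 -0.0279  0.2424] rot [ 1.7997e+02 -2.0000e-02  7.6770e+01] F [-2.12 -0.26  7.75] M [-0.114  0.429 -0.002] eff6 0.311 open 0.0127
```

Call:
move_arm(
  commands=[
    {"claw": -1,"travel": [0,0,0],"turn": -1},
    {"claw": -1,"travel": [0,0,0],"turn": -1},
  ],
)

```text
time: 6.35
ee_pos: [0.5254, -0.0279, 0.2424]
tcp_rot: [180.0, -0.0, 78.8]
wrist_force: [-2.2, -1.4, 9.0]
opening: 0.0132
```

```bash
python3 s.py
```

```text
t 6.35 pos [ 0.5254 -0.0279  0.2424] rot [ 1.7998e+02 -2.0000e-02  7.8770e+01] F [-2.22 -1.41  9.01] M [-0.061  0.505 -0.073] eff6 0.311 open 0.0132
```

Call:
move_arm(
  commands=[
    {"claw": -1,"travel": [0,0,0],"turn": -1},
    {"claw": -1,"travel": [0,0,0],"turn": -1},
  ],
)

```text
time: 6.52
ee_pos: [0.5254, -0.0279, 0.2424]
tcp_rot: [180.0, -0.0, 80.8]
wrist_force: [-2.1, -0.2, 8.1]
opening: 0.013
```

```bash
python3 s.py
```

```text
t 6.52 pos [ 0.5254 -0.0279  0.2424] rot [ 1.7998e+02 -2.0000e-02  8.0770e+01] F [-2.1  -0.18  8.13] M [-0.082  0.483 -0.083] eff6 0.311 open 0.013
```

Call:
move_arm(
  commands=[
    {"claw": -1,"travel": [0,0,0],"turn": -1},
    {"claw": -1,"travel": [0,0,0],"turn": -1},
  ],
)

```text
time: 6.68
ee_pos: [0.5254, -0.0279, 0.2424]
tcp_rot: [180.0, -0.0, 82.8]
wrist_force: [-1.8, -0.6, 8.3]
opening: 0.0128
```

```bash
python3 s.py
```

```text
t 6.68 pos [ 0.5254 -0.0279  0.2424] rot [ 1.7997e+02 -2.0000e-02  8.2770e+01] F [-1.84 -0.56  8.34] M [-0.101  0.543 -0.015] eff6 0.311 open 0.0128
```

Call:
move_arm(
  commands=[
    {"claw": -1,"travel": [0,0,0],"turn": -1},
  ],
)

```text
time: 6.77
ee_pos: [0.5254, -0.0279, 0.2425]
tcp_rot: [180.0, -0.0, 83.8]
wrist_force: [-1.3, -0.7, 6.5]
opening: 0.0129
```

```bash
python3 s.py
```

```text
t 6.77 pos [ 0.5254 -0.0279  0.2425] rot [ 1.7998e+02 -2.0000e-02  8.3770e+01] F [-1.35 -0.69  6.48] M [-0.056  0.557 -0.032] eff6 0.311 open 0.0129
```

Call:
move_arm(
  commands=[
    {"claw": -1,"travel": [0,0,0],"turn": -1},
    {"claw": -1,"travel": [0,0,0],"turn": -1},
  ],
)

```text
time: 6.93
ee_pos: [0.5254, -0.0279, 0.2424]
tcp_rot: [180.0, -0.0, 85.8]
wrist_force: [-2.8, 0.2, 8.3]
opening: 0.013
```

```bash
python3 s.py
```

```text
t 6.93 pos [ 0.5254 -0.0279  0.2424] rot [ 1.7998e+02 -2.0000e-02  8.5770e+01] F [-2.77  0.22  8.35] M [-0.072  0.556 -0.032] eff6 0.311 open 0.013
```

Call:
move_arm(
  commands=[
    {"claw": -1,"travel": [0,0,0],"turn": -1},
    {"claw": -1,"travel": [0,0,0],"turn": -1},
  ],
)

```text
time: 7.1
ee_pos: [0.5254, -0.0279, 0.2424]
tcp_rot: [180.0, -0.0, 87.8]
wrist_force: [-2.2, 0.7, 8.6]
opening: 0.0131
```

```bash
python3 s.py
```

```text
t 7.1 pos [ 0.5254 -0.0279  0.2424] rot [ 1.7998e+02 -2.0000e-02  8.7770e+01] F [-2.19  0.73  8.6 ] M [-0.094  0.524 -0.018] eff6 0.31 open 0.0131
```

Call:
move_arm(
  commands=[
    {"claw": -1,"travel": [0,0,0],"turn": -1},
    {"claw": -1,"travel": [0,0,0],"turn": -1},
  ],
)

```text
time: 7.27
ee_pos: [0.5254, -0.0279, 0.2424]
tcp_rot: [180.0, -0.0, 89.8]
wrist_force: [-2.2, -0.5, 8.6]
opening: 0.013
```

```bash
python3 s.py
```

```text
t 7.27 pos [ 0.5254 -0.0279  0.2424] rot [ 1.7998e+02 -2.0000e-02  8.9770e+01] F [-2.19 -0.48  8.57] M [-0.056  0.622 -0.028] eff6 0.28 open 0.013
```

Call:
move_arm(
  commands=[
    {"claw": -1,"travel": [0,0,0],"turn": -1},
    {"claw": -1,"travel": [0,0,0],"turn": -1},
  ],
)

```text
time: 7.43
ee_pos: [0.5253, -0.0279, 0.2424]
tcp_rot: [180.0, -0.0, 91.8]
wrist_force: [-3.6, -0.1, 8.0]
opening: 0.0129
```

```bash
python3 s.py
```

```text
t 7.43 pos [ 0.5253 -0.0279  0.2424] rot [ 1.7998e+02 -2.0000e-02  9.1760e+01] F [-3.65 -0.12  7.98] M [-0.051  0.621 -0.125] eff6 0.188 open 0.0129
```

Call:
move_arm(
  commands=[
    {"claw": -1,"travel": [0,0,0],"turn": -1},
  ],
)

```text
time: 7.52
ee_pos: [0.5253, -0.0279, 0.2424]
tcp_rot: [180.0, -0.0, 92.8]
wrist_force: [-2.5, -0.6, 8.6]
opening: 0.013
```

```bash
python3 s.py
```

```text
t 7.52 pos [ 0.5253 -0.0279  0.2424] rot [ 1.7999e+02 -2.0000e-02  9.2760e+01] F [-2.53 -0.59  8.58] M [-0.046  0.659 -0.236] eff6 0.14 open 0.013
```

Call:
move_arm(
  commands=[
    {"claw": -1,"travel": [0,0,0],"turn": -0.5},
    {"claw": -1,"travel": [0,0,0],"turn": 0},
  ],
)

```text
time: 7.68
ee_pos: [0.5253, -0.0279, 0.2424]
tcp_rot: [180.0, -0.0, 93.2]
wrist_force: [-1.5, -0.4, 7.9]
opening: 0.0128
```

```bash
python3 s.py
```

```text
t 7.68 pos [ 0.5253 -0.0279  0.2424] rot [ 1.7999e+02 -2.0000e-02  9.3240e+01] F [-1.47 -0.4   7.9 ] M [-0.064  0.681 -0.18 ] eff6 -0.331 open 0.0128
```

Call:
move_arm(
  commands=[
    {"claw": -1,"travel": [0,0,0],"turn": -0.6},
    {"claw": -1,"travel": [0,0,0],"turn": 0},
  ],
)

```text
time: 7.85
ee_pos: [0.5253, -0.0279, 0.2424]
tcp_rot: [180.0, -0.0, 93.8]
wrist_force: [-2.6, 0.5, 8.7]
opening: 0.0131
```

```bash
python3 s.py
```

```text
t 7.85 pos [ 0.5253 -0.0279  0.2424] rot [ 1.7999e+02 -2.0000e-02  9.3840e+01] F [-2.57  0.52  8.67] M [-0.084  0.725 -0.157] eff6 -0.329 open 0.0131
```

Call:
move_arm(
  commands=[
    {"claw": -1,"travel": [0,0,0],"turn": 2.5},
    {"claw": -1,"travel": [0,0,0],"turn": 2.5},
    {"claw": -1,"travel": [0,0,0],"turn": 0},
  ],
)

```text
time: 8.1
ee_pos: [0.5254, -0.0279, 0.2424]
tcp_rot: [180.0, -0.0, 88.7]
wrist_force: [-2.6, -0.7, 8.6]
opening: 0.0131
```

```bash
python3 s.py
```

```text
t 8.1 pos [ 0.5254 -0.0279  0.2424] rot [ 1.7998e+02 -2.0000e-02  8.8670e+01] F [-2.6  -0.67  8.58] M [-0.054  0.52  -0.022] eff6 0.705 open 0.0131
```

Call:
move_arm(
  commands=[
    {"claw": -1,"travel": [0.48,-0.15,0],"turn": 0},
    {"claw": -1,"travel": [0.48,-0.15,0],"turn": 0},
    {"claw": -1,"travel": [0.48,-0.15,0],"turn": 0},
    {"claw": -1,"travel": [0.48,-0.15,0],"turn": 0},
  ],
)

```text
time: 8.43
ee_pos: [0.5197, -0.0088, 0.2424]
tcp_rot: [180.0, 0.1, 88.8]
wrist_force: [-2.3, -3.7, 8.1]
opening: 0.0129
```

```bash
python3 s.py
```

```text
t 8.43 pos [ 0.5197 -0.0088  0.2424] rot [1.7997e+02 6.0000e-02 8.8790e+01] F [-2.32 -3.71  8.11] M [-0.791  0.536 -0.019] eff6 -0.215 open 0.0129
```

Call:
move_arm(
  commands=[
    {"claw": -1,"travel": [0.67,-0.21,0],"turn": 0},
    {"claw": -1,"travel": [0.67,-0.21,0],"turn": 0},
    {"claw": -1,"travel": [0.67,-0.21,0],"turn": 0},
    {"claw": -1,"travel": [0.67,-0.21,0],"turn": 0},
    {"claw": -1,"travel": [0.67,-0.21,0],"turn": 0},
  ],
)

```text
time: 8.85
ee_pos: [0.5098, 0.025, 0.2424]
tcp_rot: [180.0, 0.1, 88.8]
wrist_force: [-3.1, -4.9, 8.6]
opening: 0.0129
```

```bash
python3 s.py
```

```text
t 8.85 pos [0.5098 0.025  0.2424] rot [1.800e+02 6.000e-02 8.879e+01] F [-3.14 -4.87  8.63] M [-0.898  0.675 -0.002] eff6 -0.298 open 0.0129
```

Call:
move_arm(
  commands=[
    {"claw": -1,"travel": [0.67,-0.21,0],"turn": 0},
    {"claw": -1,"travel": [0.67,-0.21,0],"turn": 0},
    {"claw": -1,"travel": [0.67,-0.21,0],"turn": 0},
    {"claw": -1,"travel": [0.48,-0.15,0],"turn": 0},
    {"claw": -1,"travel": [0.29,-0.09,0],"turn": 0},
  ],
)

```text
time: 9.27
ee_pos: [0.5015, 0.0532, 0.2424]
tcp_rot: [-180.0, 0.0, 88.8]
wrist_force: [-4.1, -4.8, 9.9]
opening: 0.0128
```

```bash
python3 s.py
```

```text
t 9.27 pos [0.5015 0.0532 0.2424] rot [-1.7998e+02  5.0000e-02  8.8820e+01] F [-4.15 -4.82  9.92] M [-0.899  0.929 -0.013] eff6 -0.069 open 0.0128
```

Call:
move_arm(
  commands=[
    {"claw": -1,"travel": [0.29,-0.1,0],"turn": 0},
    {"claw": -1,"travel": [0.29,-0.1,0],"turn": 0},
    {"claw": -1,"travel": [0.29,-0.1,0],"turn": 0},
    {"claw": -1,"travel": [0.29,-0.1,0],"turn": 0},
    {"claw": -1,"travel": [0.29,-0.1,0],"turn": 0},
  ],
)

```text
time: 9.68
ee_pos: [0.497, 0.0675, 0.2424]
tcp_rot: [180.0, 0.0, 88.8]
wrist_force: [-2.3, -4.0, 8.5]
opening: 0.0127
```

```bash
python3 s.py
```

```text
t 9.68 pos [0.497  0.0675 0.2424] rot [1.7999e+02 4.0000e-02 8.8800e+01] F [-2.29 -4.01  8.55] M [-0.702  0.532  0.046] eff6 -0.107 open 0.0127
```

Call:
move_arm(
  commands=[
    {"claw": -1,"travel": [0.1,-0.035,0],"turn": 0},
    {"claw": -1,"travel": [0.1,-0.035,0],"turn": 0},
  ],
)

```text
time: 9.85
ee_pos: [0.4964, 0.0696, 0.2424]
tcp_rot: [180.0, 0.0, 88.8]
wrist_force: [-2.7, -3.6, 8.7]
opening: 0.0127
```

```bash
python3 s.py
```

```text
t 9.85 pos [0.4964 0.0696 0.2424] rot [1.7998e+02 3.0000e-02 8.8810e+01] F [-2.67 -3.64  8.74] M [-0.688  0.509 -0.024] eff6 -0.05 open 0.0127
```

Travelled about 102 mm. Next come 1 mm steps up to contact.

Call:
move_arm(
  commands=[
    {"claw": -1,"travel": [0.1,-0.035,0],"turn": 0},
    {"claw": -1,"travel": [0.1,-0.035,0],"turn": 0},
  ],
)

```text
time: 10.02
ee_pos: [0.4958, 0.0715, 0.2424]
tcp_rot: [180.0, 0.0, 88.8]
wrist_force: [-1.7, -4.0, 8.4]
opening: 0.013
```

```bash
python3 s.py
```

```text
t 10.02 pos [0.4958 0.0715 0.2424] rot [1.7998e+02 3.0000e-02 8.8810e+01] F [-1.66 -4.02  8.4 ] M [-0.681  0.444  0.032] eff6 -0.036 open 0.013
```

Call:
move_arm(
  commands=[
    {"claw": -1,"travel": [0.1,-0.035,0],"turn": 0},
  ],
)

```text
time: 10.1
ee_pos: [0.4955, 0.0725, 0.2424]
tcp_rot: [180.0, 0.0, 88.8]
wrist_force: [-0.2, -9.8, 7.4]
opening: 0.0128
```

```bash
python3 s.py
```

```text
t 10.1 pos [0.4955 0.0725 0.2424] rot [1.7997e+02 5.0000e-02 8.8800e+01] F [-0.18 -9.85  7.38] M [-1.969  0.015  0.11 ] eff6 -0.043 open 0.0128
```

Call:
move_arm(
  commands=[
    {"claw": -1,"travel": [0.1,-0.03,0],"turn": 0},
    {"claw": -1,"travel": [0,0,0],"turn": 0},
  ],
)

```text
time: 10.27
ee_pos: [0.4954, 0.0729, 0.2424]
tcp_rot: [179.9, 0.2, 88.8]
wrist_force: [0.1, -9.8, 8.1]
opening: 0.0128
```

```bash
python3 s.py
```

```text
t 10.27 pos [0.4954 0.0729 0.2424] rot [179.93   0.18  88.77] F [ 0.07 -9.82  8.05] M [-2.082  0.109 -0.044] eff6 0.061 open 0.0128
```

Call:
move_arm(
  commands=[
    {"claw": -0.5,"travel": [0,0,0],"turn": 0},
    {"claw": -0.3,"travel": [0,0,0],"turn": 0},
    {"claw": 0,"travel": [0,0,0],"turn": 0},
    {"claw": 0,"travel": [0,0,0],"turn": 0},
    {"claw": 0,"travel": [0,0,0],"turn": 0},
  ],
)

```text
time: 10.68
ee_pos: [0.4953, 0.0738, 0.2414]
tcp_rot: [-180.0, -0.0, 88.8]
wrist_force: [-0.4, 0.1, 0.3]
opening: 0.0426
```

```bash
python3 s.py
```

```text
t 10.68 pos [0.4953 0.0738 0.2414] rot [-1.7997e+02 -1.0000e-02  8.8830e+01] F [-0.36  0.12  0.25] M [-0.073 -0.036  0.009] eff6 -0.0 open 0.0426
```

Call:
move_arm(
  commands=[
    {"claw": 0,"travel": [0,0,-1],"turn": 0},
    {"claw": 0,"travel": [0,0,-2],"turn": 0},
    {"claw": 0,"travel": [0,0,-3],"turn": 0},
    {"claw": 0,"travel": [0,0,-3],"turn": 0},
    {"claw": 0,"travel": [0,0,-3],"turn": 0},
  ],
)

```text
time: 11.1
ee_pos: [0.495, 0.0737, 0.3637]
tcp_rot: [180.0, -0.0, 88.8]
wrist_force: [0.2, 0.1, 0.5]
opening: 0.0426
```

Call:
move_arm(
  commands=[
    {"claw": 0,"travel": [-3,1,-1],"turn": 0},
    {"claw": 0,"travel": [-3.5,1,0],"turn": 0},
    {"claw": 0,"travel": [-3.5,1,0],"turn": 0},
    {"claw": 0,"travel": [-3.5,1,0],"turn": 0},
    {"claw": 0,"travel": [-3.5,1,0],"turn": 0},
  ],
)

```text
time: 11.52
ee_pos: [0.5419, -0.0989, 0.3727]
tcp_rot: [179.9, -0.0, 88.8]
wrist_force: [1.4, 0.6, -0.3]
opening: 0.0426
```

Call:
move_arm(
  commands=[
    {"claw": 0,"travel": [-3.5,0,0],"turn": 0},
    {"claw": 0,"travel": [-3.5,0,0],"turn": 0},
    {"claw": 0,"travel": [-3.5,0,0],"turn": 0},
    {"claw": 0,"travel": [-3,0,0],"turn": 0},
    {"claw": 0,"travel": [0,0,0],"turn": 0},
  ],
)

```text
time: 11.93
ee_pos: [0.5385, -0.2367, 0.3717]
tcp_rot: [-180.0, 0.1, 88.6]
wrist_force: [1.6, 0.6, -0.6]
opening: 0.0428
```

```bash
python3 s.py
python3 - <<'E'
from h import *
t=viewer.camera("top");s=viewer.camera("scene")
cv2.imwrite("pics/top_end.png",t);cv2.imwrite("pics/scene_end.png",s)
f=lambda x,k:cv2.resize(cv2.convertScaleAbs(x,alpha=1.8,beta=15),None,fx=k,fy=k,interpolation=cv2.INTER_CUBIC)
cv2.imwrite("pics/end.png",np.vstack([f(t[120:250,160:440],2.2),f(s[120:300,210:490],2.2)])[:,:780])
E
```

```text
t 11.93 pos [ 0.5385 -0.2367  0.3717] rot [-1.7999e+02  6.0000e-02  8.8590e+01] F [ 1.58  0.56 -0.59] M [ 0.004 -0.007 -0.015] eff6 -0.789 open 0.0428
```

View pics/end.png

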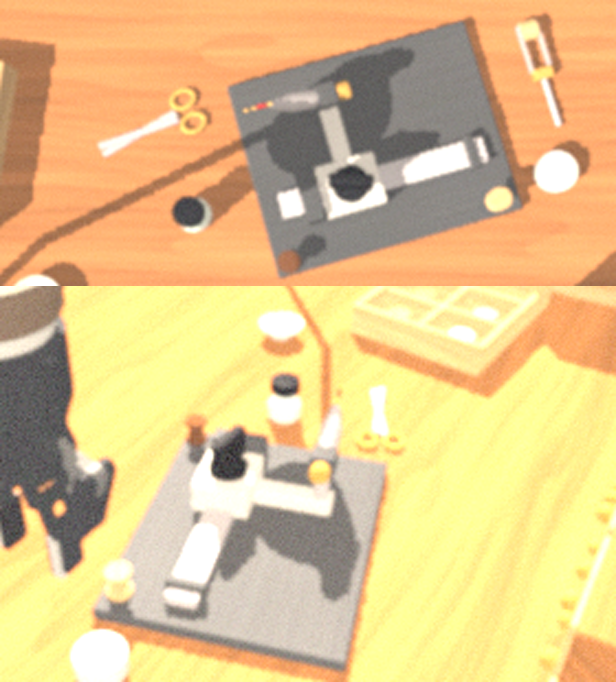

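Run:
```python
from h import *
c=np.mean([ray("top",(160+u/2.2-.5,120+v/2.2-.5),.052) for u,v in[(317,167),(374,152),(388,204),(330,219)]],0)
d=c[:2]-[.5253,-.0269];print(c,d,np.linalg.norm(d))
a=cv2.imread("pics/top0.png");b=cv2.imread("pics/top_end.png");A=cv2.imread("pics/scene0.png");B=cv2.imread("pics/scene_end.png")
for n,x,y,bx in [("spool_a",a,b,(380,203,16,16)),("spool_b",a,b,(284,226,14,14)),("jar",a,b,(236,206,22,22)),("scis",a,b,(204,158,56,34)),("dish",a,b,(160,244,32,32)),("tub",a,b,(402,188,24,22)),("bobbin",a,b,(392,126,28,54))]:
    u,v,w,h=bx; f=lambda i:cv2.GaussianBlur(i[v:v+h,u:u+w].astype('f4').mean(2),(0,0),1)
    print(n,cv2.phaseCorrelate(f(x),f(y),cv2.createHanningWindow((w,h),cv2.CV_32F)))
```

```text
[0.49495504 0.07098526 0.052     ] [-0.03034496  0.09788526] 0.10248093100093628
spool_a ((0.020101324730910086, 0.1243098918938843), 1.0462714694440365)
spool_b ((0.5208261955797946, 0.5762501725664713), 1.0083447133170234)
jar ((-0.10543814325944645, 0.023918517592395716), 1.0238186131334968)
scis ((0.06534472446661255, 0.02567155773667551), 1.0117627289560107)
dish ((-0.0102572893461641, 0.007561360283348861), 1.034615715034306)
tub ((0.10634606325608331, -0.020883940331250628), 1.0020108171221283)
bobbin ((-0.0957305255703016, 0.073305939243415), 1.0219068765640258)
```

```bash
python3 -c "
from workcell import bot; print(bot.job_done())"
```

```text
the job is handed in; nothing more can be done
None
```

The job is done and handed in at about 12 s of the 58 s allowed. The knob is loose, the carriage is home against the tall end stop, and the arm is clear of everything.

- **Break loose:** I gripped the bar at 60 N and twisted it anticlockwise. The torque I read peaked at about 0.27 N m, then fell away as it came free.
- **Inner stop:** The stop came up about 73° (1.27 rad) from the start. I pressed about 4° further in, reading at most 0.24 N m. That is roughly 0.05 rad of deflection by torque, or 0.08 rad at most by angle, so it was felt but stayed under the 0.12 rad limit. I then backed off 5°.
- **Slide home:** I slid the carriage by the knob. It met the end stop at about 104.7 mm of arm travel, where the force rose from about 4 N to 10 N and held. Then I let go and lifted clear, and the wrist force read near zero.

**Disagreements:**
- **Carriage travel:** The last picture gave about 102.5 mm, which is within the camera's few-millimetre error. I trusted the contact force over it.
- **Bystanders:** Six of the seven other things shifted by less than 0.15 px between the first and last top pictures. The dark spool (spool_b) showed about 0.8 px (roughly 2 mm). I put this down to the changed shadows, since the arm never came near it.

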